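Hang a shelf bracket for inspection and turn the lamp on it

TASK

Set the tall shelf bracket up for its goods-in check: pick up the bracket with the big round hole and hang it by that hole on the peg of the stand, let go so that it hangs still and clear of the bench, then turn the panel lamp on its swivel until its white face points straight at the hung bracket. Leave the shorter bracket and the other loose things where they are.

Things in the scene. Friction and masses are not known exactly. Their poses are not given: they have to be found in the camera images.
- bracket: tall dark steel L-shaped bracket, about 350 g, standing on its foot. Leg 60 wide (y) x 160 tall (z) x 5 thick (x = -2.5 to 2.5); foot 50 long, 5 thick, from the leg's lower edge towards -x. Origin at bench level under the middle of the leg. One round hole, 31 across, goes through the leg along x, its centre 100 above the origin (60 below the top edge)
- eye (a point): centre of the tall bracket's round hole; axes as the bracket's
- stand: fixed stand: base plate 130 x 120 x 10, square aluminium post 40 x 40 up to z 211, one round steel peg, 10 thick, from the post's front face along the stand's -x. Its centre line leaves the post at x -20, z 200, rises gently (12 degrees) to x -80, z 213, then the last 12 turn up at 45 degrees. Origin: under the post's centre, at bench level; z up
- peg_mid (a point): point on the peg's centre line in the middle of its straight part, 50 in front of the post's axis, 206 above the bench; axes as the stand's (peg points to -x)
- peg_tip (a point): end point of the peg's centre line, 88 in front of the post's axis, 221.5 above the bench (the rounded end goes 5 further)
- lamp_face (a point): centre of the lamp panel's white front face, 180 above the bench; x points out of the face along the light, z up. The panel is a black slab 140 wide (y) x 110 tall x 16 thick on a short post with a round base 110 across; the vertical swivel axis runs through the panel's middle, 8 behind this point
- lamp_top (a point): middle of the panel's top edge, on the swivel axis, 235 above the bench; x along the light, the panel is 16 thick along x here and can be pinched from above
- lamp_head (a joint): swivel angle of the lamp panel about the vertical, rad, growing anticlockwise seen from above, range -1.9 to 1.9; stiff (0.12 N m), stays where it is left
- short_bracket: a shorter dark steel angle bracket, upright leg 60 wide x 100 tall x 5 thick with two small 10 mm holes, foot 50; bystander. Origin under the middle of its upright leg
- mug: blue ceramic mug, 80 across, 90 tall, bystander; origin centre of its underside
- tape: roll of yellow tape lying flat, 110 across, 48 tall, bystander; origin centre of its underside
- screwdriver: screwdriver 200 long lying on the bench, bystander; origin near its middle
- carton: closed cardboard carton 160 x 120 x 80 tall, bystander; origin centre of its underside
- marker: blue marker pen 130 long, 16 thick, lying on the bench, bystander; origin at its middle, on its underside
Not all that is in view belongs to the job. What is shaped like the part that bears lamp_face but red is not meant. What is shaped like the bracket but green or pink is not meant.

How it is judged:
On the way, in this order (a step that is already met when the one before it is completed fails the run):
1. the tall bracket hangs by its round hole on the peg, let go and still (x of eye in the frame of peg_mid between -0.034 and 0.032 m and y of eye in the frame of peg_mid between -0.012 and 0.012 m and z of eye in the frame of peg_mid between -0.026 and 0.012 m and angle between bracket's own z axis and vertical below 0.5 rad and contact force between bracket and stand above 0.8 N and contact force between the fingers and bracket below 0.3 N and linear speed of bracket below 0.05 m/s and angular speed of bracket below 0.4 rad/s), for 0.3 s.
2. the lamp's face points at the hung bracket (all of step 1 and x of eye in the frame of lamp_face above 0.15 m and y of eye in the frame of lamp_face between -0.04 and 0.04 m and velocity of joint lamp_head between -0.05 and 0.05 rad/s), for 0.2 s.
At the end, for the whole second after the job is handed in: Tall bracket at rest on the peg, peg through its hole (hole centre within 12 mm sideways, 26 mm under to 12 mm over, 34 mm along of peg middle), upright within 0.5 rad, borne by the stand, released; lamp still, its axis within 40 mm sideways of the hole centre, white face towards it (all of step 2); the robot touches nothing.
It fails at once if a bystander (short bracket, mug, tape, screwdriver, carton, marker) is moved by more than 40 mm (distance of any of short_bracket, mug, tape, screwdriver, carton, marker from where it was at the start of the episode above 0.04 m).
It also fails if it takes over 58 s, if anything falls off the work surface, if the arm or the gripper's body presses on something with over 40 N, if the wrist force passes 120 N, or if a joint passes its speed limit or range.

ROBOT

A 7-joint arm with a two-finger parallel gripper is mounted at the origin on the work surface. World frame = base frame: x ahead of the robot, y to its left, z up, the work surface at z = 0. Lengths are in m, angles in rad, forces in N, time in s.
With the tool pointing down it reaches from about 0.425 to 0.95 m from the base axis. Payload 4.7 kg.
Tool frame: the origin (TCP) lies between the finger pads; the fingertips stand tip_reach ahead of it and the grasp point (between the pads) is the TCP (tip_reach is the distance from the TCP to the fingertips, in m); z points along the fingers, y is the line along which they close (so a half turn about z gives the same grasp; the last joint's range is limited). The gripper opens to 85 mm and grips with 20 to 120 N. Pads are 22 mm wide; open, the fingers measure 114 mm over their backs; the gripper's body (76 mm by 85 mm) begins 54 mm behind the grasp point. The pads swing forward as they close: fully open they stand 13 mm farther back than shut.
Start: joints at [-1.316, 0.469, -0.049, 1.532, 0.024, 1.141, -0.082], TCP at [0.189, 0.648, 0.25] pointing down, gripper open.
Joint ranges: [-2.59, 2.59], [-0.33, 1.99], [-1.39, 1.29], [0.1, 2.45], [-1.04, 4.18], [0.21, 1.99], [-2.66, 2.66]. Speed limits (rad/s): [2.57, 2.57, 3.14, 3.14, 3.14, 3.14, 3.14].

INTERFACE

Orientations are given as a rotation vector (axis times angle).
In Python, from rig import * gives the robot as it stands. The module is installed in compiled form; this text tells all that it offers.
- The arm moves only by the shell command python3 -m pendant 'ROWS' [FORCE]. ROWS is JSON, a list that holds one entry, the list of rows, each a list of 7 numbers: the turn, a rotation vector about the world's x, y, z in degrees, then the shift along the world's x, y, z in m, then the gripper command: -1 is shut, 1 is fully open, values between are in proportion. In form: [[[ax, ay, az, dx, dy, dz, grip], ...]]. A call has exactly 5 rows; each row shifts and turns the commanded pose from where the row before left it; what a row does not reach is not made up. A row lasts 1/8 s, in which the tool goes at most 62.5 mm and 10.7 degrees, less where a joint would pass 70% of its speed; a pose out of reach is approached as far as the arm can. A call with a gripper value outside its range is refused whole. The fingers move at their own pace and stop on an object; FORCE is the grip in N (left out, the last holds). Time passes only in rows, so rows that do not move let the fingers close, or fill a call up. It gives the time, the measured TCP pose, the force, the opening and the grip force at its end, in the units of the state.
- get_obs(): the state, without advancing time (a new reading comes with each control period).
- grab_frame(name): name is "side" or "top"; returns (picture, depth): 420x560x3 uint8, red, green, blue; 420x560 float32, m along the optical axis (not along the pixel's ray), 0 where there is no reading.
- calibration(name): a dict with "K" (3x3 intrinsics, pixels), "R" (3x3) and "t" (3): a world point X has camera coordinates R X + t. Camera axes: x right, y down, z forward; pixel columns grow to the right and rows downward; lengths in m; the calibration is good to about 2 mm. A picture is of the moment at which its call begins. calibration takes no time and is no camera call.
- hand_in(): hands the job in; it is judged then, once.
The state is a dict: "t": time; "joint_positions": joint angles; "dq": joint speeds; "joint_torque": joint torques, N m; "ee_pos": TCP position; "eef_rot": TCP orientation; "ft_force": force on the tool from outside, world axes, zero at the start; "torque": the same for the moment, N m; "finger_gap": finger opening in m; "grip_force": force on a finger pad.
Only numpy, scipy, OpenCV 4.12 (cv2) and the standard library are available. Lean on these libraries where they do the work, as an engineer would, in place of code of your own. Each camera call takes 0.05 s, during which the arm holds its last target. There are 200 camera calls.

## Working session

There is one attempt and no reset: what is moved stays moved. The work goes in short steps, Python scripts to look and compute and a shell command to move; the robot and the scene stay as the last step left them, time stands still between calls to the robot, and variables do not carry over. Pictures are saved under pics/ and viewed, at most 10 in all, crops included, and the job is handed in when it is done.

```bash
mkdir -p pics; cat > h.py <<'E'
from rig import *
import numpy as np, cv2
def snap(n,f):
    im,d=grab_frame(n); cv2.imwrite('pics/'+f+'.png',im[:,:,::-1]); np.savez('/tmp/'+f,im=im,d=d); return im,d
def P(n,d,u,v):
    c=calibration(n);K,R,t=[np.array(c[k]) for k in('K','R','t')]
    u=np.asarray(u,float);v=np.asarray(v,float);z=d[v.astype(int),u.astype(int)]
    X=np.stack([(u-K[0,2])/K[0,0]*z,(v-K[1,2])/K[1,1]*z,z],-1)
    return (X-np.array(t).ravel())@R
E
python3 - <<'E'
from h import *
for n in('side','top'):
    snap(n,n+'1'); c=calibration(n); print(n,np.round(c['K'],1).tolist(),np.round(c['R'],3).tolist(),np.round(-np.array(c['R']).T@np.array(c['t']).ravel(),3))
o=get_obs();print(o['ee_pos'],o['eef_rot'],o['finger_gap'],o.get('tip_reach'),o['t'])
import rig;print([k for k in dir(rig) if k[0]!='_'])
E
```

```text
side [[433.0, 0.0, 281.9], [0.0, 433.0, 210.7], [0.0, 0.0, 1.0]] [[0.989, -0.15, -0.017], [-0.117, -0.692, -0.713], [0.095, 0.706, -0.701]] [ 0.382 -0.761  0.964]
top [[486.7, 0.0, 281.0], [0.0, 486.7, 204.7], [0.0, 0.0, 1.0]] [[0.03, -0.999, 0.021], [-0.99, -0.032, -0.134], [0.134, -0.017, -0.991]] [0.341 0.051 1.355]
[0.18881645 0.64754947 0.24936747] [-4.44158337e-01 -3.10984014e+00  2.74429862e-03] 0.08547593459090115 None 0.1
['IKError', 'calibration', 'get_obs', 'grab_frame', 'hand_in', 'tip_reach']
```

View pics/side1.png

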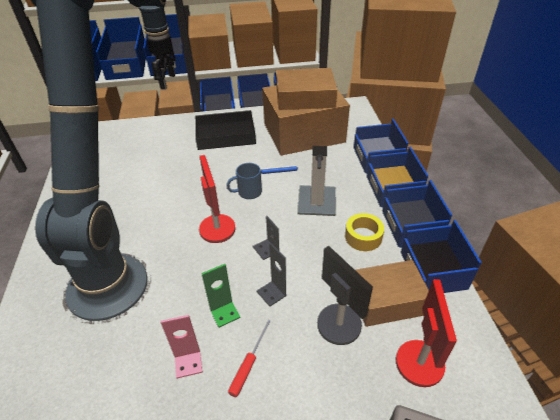

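View pics/top1.png

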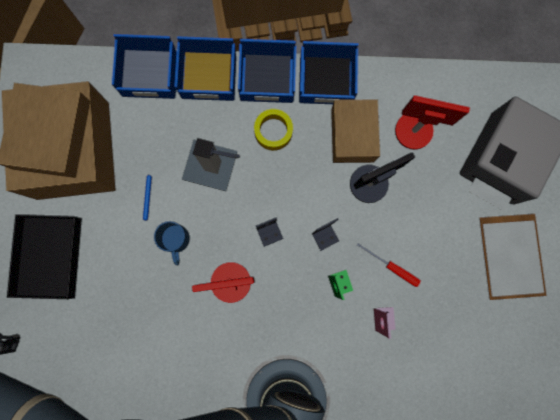

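Side view: the candidates for the bracket are the dark one with a big hole (278,270), the short dark one (272,240), green (220,295) and pink (182,345). The stand is at (318,180), the black lamp at (345,285) and the red panels at (208,190) and (438,325). I choose the dark one at (278,270) and check it in one close crop.

```bash
python3 - <<'E'
from h import *
a=np.load('/tmp/side1.npz');im=a['im'];d=a['d'];T=np.load('/tmp/top1.npz')
c1=cv2.resize(im[205:345,235:385],None,fx=4,fy=4,interpolation=cv2.INTER_CUBIC)
cv2.imwrite('pics/c1.png',c1[:,:,::-1])
c2=cv2.resize(T['im'][125:255,170:430],None,fx=3,fy=3,interpolation=cv2.INTER_CUBIC)
cv2.imwrite('pics/c2.png',c2[:,:,::-1])
print(P('side',d,[282,275,272,220],[265,290,294,0]).round(3))
# dense clouds by region
def cloud(n,F,u0,u1,v0,v1):
    v,u=np.mgrid[v0:v1,u0:u1];u=u.ravel();v=v.ravel();X=P(n,F['d'],u,v);return X,F['im'][v,u],u,v
for n,F,b in(('side',a,(262,290,240,305)),('top',T,(305,350,210,255))):
    X,C,u,v=cloud(n,F,*b); k=(X[:,2]>.03)&(X[:,2]<.2)&(F['d'][v,u]>0)
    Y=X[k]; print(n,len(Y),Y.min(0).round(3),Y.max(0).round(3))
    q=Y[:,:2];m=q.mean(0);w,V=np.linalg.eigh(np.cov(q.T));print('mean',m.round(4),'normal',V[:,0].round(3),'sd',np.sqrt(w).round(4), 'ext',((q-m)@V[:,1]).min(),((q-m)@V[:,1]).max())
    top=Y[Y[:,2]>.15];print('top',len(top),top.mean(0))
for n,F,b in(('top',T,(340,420,145,205)),('side',a,(318,375,245,330))):
    X,C,u,v=cloud(n,F,*b); k=(X[:,2]>.13)&(X[:,2]<.25)&(F['d'][v,u]>0)&(C.max(1)<90)
    q=X[k][:,:2];m=q.mean(0);w,V=np.linalg.eigh(np.cov(q.T));print('lamp',n,k.sum(),'mean',m.round(4),'normal',V[:,0].round(3),'sd',np.sqrt(w).round(4),'ext',((q-m)@V[:,1]).min(),((q-m)@V[:,1]).max(),X[k][:,2].max())
    k=(X[:,2]>.0)&(X[:,2]<.03)&(C.max(1)<75)
    print('base',X[k].min(0),X[k].max(0))
X,C,u,v=cloud('top',T,180,245,130,192)
for lo,hi in((.19,.26),(.205,.217),(.005,.03)):
    k=(X[:,2]>lo)&(X[:,2]<hi);print('stand',lo,k.sum(),X[k].min(0).round(3),X[k].max(0).round(3),u[k].min(),u[k].max(),v[k].min(),v[k].max())
    q=X[k][:,:2].astype(np.float32); print(cv2.minAreaRect(q))
X,C,u,v=cloud('side',a,295,340,135,215)
k=(X[:,2]>.19)&(X[:,2]<.26);print('stand side',X[k].min(0).round(3),X[k].max(0).round(3),cv2.minAreaRect(X[k][:,:2].astype(np.float32)))
E
```

```text
[[ 0.467 -0.107  0.128]
 [ 0.449 -0.093  0.008]
 [ 0.439 -0.101  0.004]
 [ 0.406  1.551  0.198]]
side 548 [ 0.441 -0.113  0.03 ] [0.477 0.06  0.164]
mean [ 0.4584 -0.0821] normal [-0.997 -0.076] sd [0.0097 0.0319] ext -0.03177362022155546 0.14127005443268717
top 93 [ 0.4574424  -0.08577865  0.1581995 ]
top 94 [ 0.443 -0.113  0.034] [ 0.474 -0.059  0.169]
mean [ 0.457  -0.0834] normal [-0.882 -0.47 ] sd [0.0016 0.019 ] ext -0.03348207207399973 0.026514678865443068
top 55 [ 0.45882965 -0.0853854   0.16121406]
lamp top 713 mean [ 0.5837 -0.2117] normal [-0.894 -0.448] sd [0.007  0.0395] ext -0.07735464826750084 0.06047327438485438 0.24350069633048035
base [ 0.53774813 -0.26834032  0.00327393] [ 0.65522802 -0.13327838  0.02953779]
lamp side 1868 mean [ 0.5882 -0.2298] normal [-0.877 -0.48 ] sd [0.0059 0.0398] ext -0.06136576955092263 0.07663554509240089 0.23937212724206727
base [ 0.53821322 -0.22818972  0.01380037] [ 0.65287049 -0.21502721  0.02578809]
stand 0.19 463 [0.604 0.132 0.19 ] [0.652 0.246 0.23 ] 193 240 138 159
((0.620709240436554, 0.18729712069034576), (0.11370711028575897, 0.04242290183901787), 77.74192810058594)
stand 0.205 386 [0.604 0.147 0.205] [0.652 0.246 0.217] 193 234 138 157
((0.6222984790802002, 0.19461177289485931), (0.0987364798784256, 0.04242290183901787), 77.74192810058594)
stand 0.005 1560 [0.556 0.134 0.005] [0.735 0.322 0.029] 180 244 130 191
((0.6443938612937927, 0.22711783647537231), (0.17656584084033966, 0.18188506364822388), 2.33895206451416)
stand side [0.601 0.134 0.191] [0.651 0.245 0.23 ] ((0.6194342374801636, 0.189081072807312), (0.1147051751613617, 0.040724851191043854), 78.0997543334961)
```

View pics/c1.png

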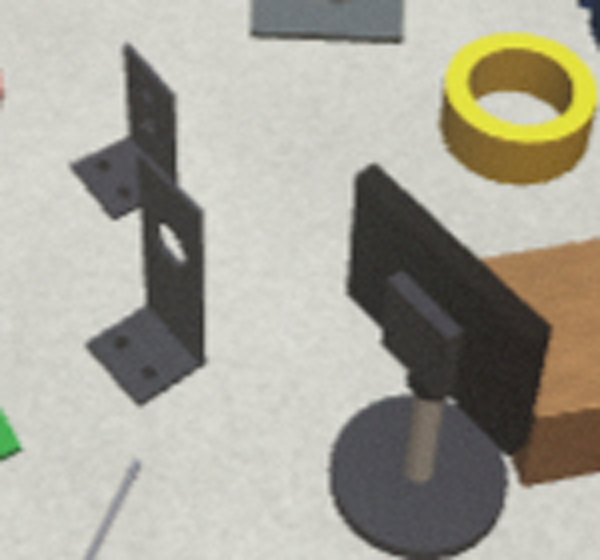

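View pics/c2.png

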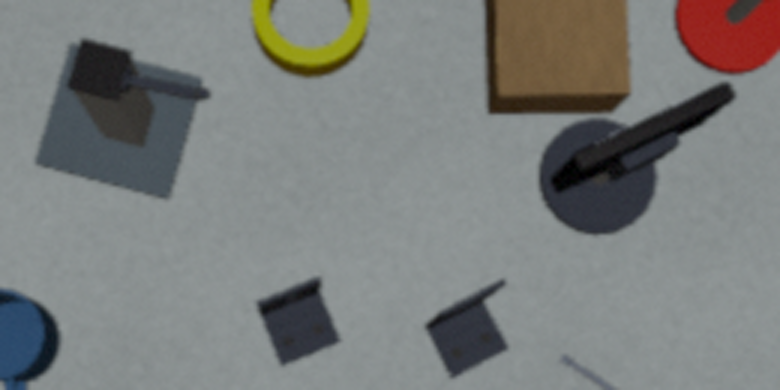

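The crop shows the tall leg with a single large round hole at side (278,265) and a foot towards the robot. The short one behind it has two small holes, so the choice holds. The measured height of 0.16 and width of 60 match. Estimates:
- **Tall bracket:** (0.4585,-0.086), yaw 28°.
- **Stand:** (0.628,0.224), yaw 77.7°, giving peg_mid (0.617,0.175,0.206).
- **Lamp:** near (0.59,-0.22). The camera sees its back.

Next I travel over, turning the tool -46°.

```bash
python3 -c "
from rig import *;print(tip_reach if not callable(tip_reach) else tip_reach())"
python3 -m pendant '[[[0,0,-9.2,0.018,-0.049,0.018,0],[0,0,-9.2,0.018,-0.049,0.018,0],[0,0,-9.2,0.018,-0.049,0.018,0],[0,0,-9.2,0.018,-0.049,0.018,0],[0,0,-9.2,0.018,-0.049,0.018,0]]]' 40
python3 -m pendant '[[[0,0,0,0.018,-0.049,0,0],[0,0,0,0.018,-0.049,0,0],[0,0,0,0.018,-0.049,0,0],[0,0,0,0.018,-0.049,0,0],[0,0,0,0.018,-0.049,0,0]]]'
python3 -m pendant '[[[0,0,0,0.018,-0.049,0,0],[0,0,0,0.018,-0.049,0,0],[0,0,0,0.018,-0.049,0,0],[0,0,0,0.018,-0.049,0,0],[0,0,0,0,0,0,0]]]'
```

```text
0.019
t: 0.72
ee_pos: [0.2793, 0.4011, 0.3406]
eef_rot: [-1.631, -2.685, 0.001]
ft_force: [0.4, 0.1, -0.6]
finger_gap: 0.0427
grip_force: 0.0
t: 1.35
ee_pos: [0.3691, 0.1562, 0.3402]
eef_rot: [-1.624, -2.689, -0.0]
ft_force: [0.7, 0.0, 1.1]
finger_gap: 0.0424
grip_force: 0.0
t: 1.98
ee_pos: [0.4412, -0.0419, 0.3404]
eef_rot: [1.635, 2.682, -0.001]
ft_force: [-0.7, -0.6, -0.4]
finger_gap: 0.0423
grip_force: 0.0
```

```bash

python3 -m pendant '[[[0,0,1,0.009,-0.022,-0.02,0],[0,0,0,0.008,-0.022,-0.03,0],[0,0,0,0,0,-0.03,0],[0,0,0,0,0,-0.03,0],[0,0,0,0,0,0,0]]]' 60
python3 - <<'E'
from h import *
im,d=snap('side','s2'); i2,_=snap('top','t2')
A=cv2.resize(im[150:310,200:360],(580,580),interpolation=cv2.INTER_CUBIC);cv2.imwrite('pics/s2c.png',A[:,:,::-1])
E
```

```text
t: 2.6
ee_pos: [0.4562, -0.0808, 0.2285]
eef_rot: [-1.597, -2.7, 0.005]
ft_force: [-0.0, 0.3, 0.6]
finger_gap: 0.0424
grip_force: 0.0
```

View pics/s2c.png

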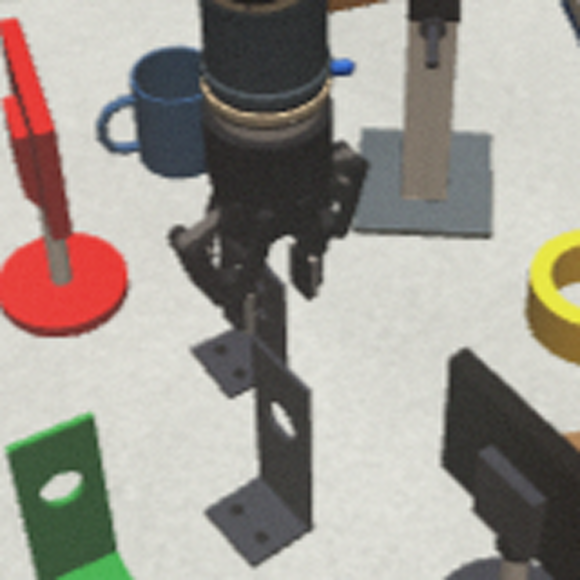

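The crop shows the open fingers above the bracket's top edge, about crop (285,320), straddling its thickness. I correct a few mm sideways, then descend and grip.

```bash

python3 -m pendant '[[[0,0,0,0.002,-0.005,-0.02,0],[0,0,0,0,0,-0.03,0],[0,0,0,0,0,-0.03,0],[0,0,0,0,0,0,0],[0,0,0,0,0,0,0]]]' 60
python3 -m pendant '[[[0,0,0,0,0,0,-1],[0,0,0,0,0,0,-1],[0,0,0,0,0,0,-1],[0,0,0,0,0,0,-1],[0,0,0,0,0,0,-1]]]' 60
```

```text
t: 3.32
ee_pos: [0.4613, -0.087, 0.152]
eef_rot: [1.599, 2.701, 0.003]
ft_force: [-0.6, 0.3, 1.1]
finger_gap: 0.0425
grip_force: 0.0
t: 3.95
ee_pos: [0.4606, -0.0871, 0.1513]
eef_rot: [1.6, 2.703, 0.002]
ft_force: [-2.5, -0.5, 7.3]
finger_gap: 0.004
grip_force: 59.7
```

```bash

python3 -m pendant '[[[0,0,0,0,0,0.02,-1],[0,0,0,0,0,0.035,-1],[0,0,0,0,0,0.035,-1],[0,0,0,0,0,0.035,-1],[0,0,0,0,0,0.025,-1]]]'
python3 -m pendant '[[[0,0,4.9,0.014,0.017,0,-1],[0,0,4.9,0.014,0.017,0,-1],[0,0,4.9,0.014,0.017,0,-1],[0,0,4.9,0.014,0.017,0,-1],[0,0,4.9,0.014,0.017,0,-1]]]'
python3 -m pendant '[[[0,0,4.9,0.014,0.017,0,-1],[0,0,4.9,0.014,0.017,0,-1],[0,0,4.9,0.014,0.017,0,-1],[0,0,4.9,0.014,0.017,0,-1],[0,0,4.9,0.014,0.017,0,-1]]]'
python3 -m pendant '[[[0,0,0,0,0,0,-1],[0,0,0,0,0,0,-1],[0,0,0,0,0,-0.01,-1],[0,0,0,0,0,-0.01,-1],[0,0,0,0,0,-0.01,-1]]]'
python3 - <<'E'
from h import *
im,d=snap('side','s3'); T,td=snap('top','t3')
A=cv2.resize(im[90:250,220:380],(580,580),interpolation=cv2.INTER_CUBIC);cv2.imwrite('pics/s3c.png',A[:,:,::-1])
E
```

```text
t: 4.58
ee_pos: [0.4596, -0.087, 0.3013]
eef_rot: [1.601, 2.703, 0.001]
ft_force: [-0.6, 0.7, -4.4]
finger_gap: 0.0043
grip_force: 58.9
t: 5.2
ee_pos: [0.5296, -0.0014, 0.2996]
eef_rot: [-0.986, -2.981, 0.001]
ft_force: [0.3, -0.4, -3.6]
finger_gap: 0.0039
grip_force: 58.9
t: 5.82
ee_pos: [0.5996, 0.0836, 0.2993]
eef_rot: [-0.331, -3.122, 0.001]
ft_force: [-0.0, -0.1, -4.0]
finger_gap: 0.0037
grip_force: 58.9
t: 6.45
ee_pos: [0.5995, 0.0828, 0.2693]
eef_rot: [-0.336, -3.123, 0.0]
ft_force: [-0.7, 0.5, -3.6]
finger_gap: 0.004
grip_force: 58.9
```

View pics/s3c.png

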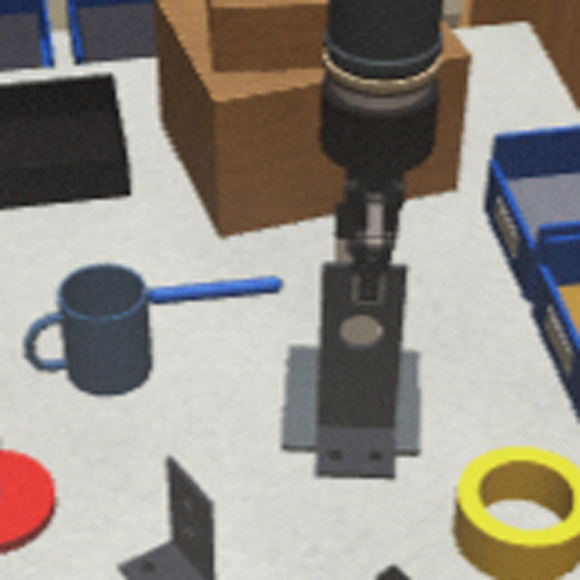

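The crop shows the bracket held upright with its hole at crop (361,331), full-frame (319.6,181.3), in front of the stand. I measure the hole centre by its ray through the leg plane.

```bash
python3 - <<'E'
from h import *
F=np.load('/tmp/s3.npz');d=F['d']
v,u=np.mgrid[166:205,310:330];u=u.ravel();v=v.ravel();X=P('side',d,u,v)
k=abs(X@np.array([.213,.977,0])-(np.array([.5995,.0828])@[.213,.977]))<.02
Y=X[k];m=Y.mean(0);n=np.linalg.svd(Y-m)[2][2];n*=np.sign(n[1]);print(k.sum(),'normal',n.round(3),'yaw',np.degrees(np.arctan2(n[1],n[0])))
c=calibration('side');K,R,t=[np.array(c[q]) for q in('K','R','t')];t=t.ravel();C=-R.T@t
# hole: pixels within the leg whose depth is beyond plane
h=(X-m)@n>.01; hh=h&(abs(u-319.6)<8)&(abs(v-181.3)<8); print('hole px',hh.sum(),u[hh].mean(),v[hh].mean())
for uu,vv in((319.6,181.3),(u[hh].mean(),v[hh].mean())):
    r=R.T@np.linalg.inv(K)@[uu,vv,1]; E=C+r*((m-C)@n)/(r@n); print('eye',E.round(4))
    D=E[:2]-[.628,.224];print('stand x,y',D@[.213,.977],D@[-.977,.213])
e=Y[:,:2]@[-.977,.213];print('width centre vs stand',(e.min()+e.max())/2-np.array([.628,.224])@[-.977,.213],e.max()-e.min())
E
```

```text
697 normal [0.223 0.974 0.036] yaw 77.08602520392306
hole px 71 318.92957746478874 180.4788732394366
eye [0.5969 0.0794 0.2204]
stand x,y -0.14786673994685326 -0.0003711771505396737
eye [0.595  0.0798 0.2232]
stand x,y -0.14794771741630813 0.0015048537918347946
width centre vs stand -0.0009485957694667091 0.05435316099821286
```

```bash

python3 -m pendant '[[[0,0,0,0.0053,0.0244,0,-1],[0,0,0,0.0053,0.0244,0,-1],[0,0,0,0.0021,0.0098,0,-1],[0,0,0,0,0,0,-1],[0,0,0,0,0,0,-1]]]'
python3 -m pendant '[[[0,0,0,0.0013,0.006,-0.006,-1],[0,0,0,0.0021,0.0098,-0.005,-1],[0,0,0,0.0021,0.0098,-0.0025,-1],[0,0,0,0.0021,0.0098,-0.002,-1],[0,0,0,0,0,0,-1]]]'
python3 - <<'E'
from h import *
im,d=snap('side','s4'); T,td=snap('top','t4')
A=cv2.resize(im[120:220,270:370],(580,580),interpolation=cv2.INTER_CUBIC);cv2.imwrite('pics/s4c.png',A[:,:,::-1])
E
```

```text
t: 7.18
ee_pos: [0.6126, 0.1405, 0.2704]
eef_rot: [0.337, 3.123, -0.001]
ft_force: [0.7, -1.0, -3.6]
finger_gap: 0.0038
grip_force: 58.9
t: 7.8
ee_pos: [0.6202, 0.1788, 0.2544]
eef_rot: [-0.332, -3.123, -0.0]
ft_force: [0.1, -0.1, -4.2]
finger_gap: 0.0042
grip_force: 58.9
```

View pics/s4c.png

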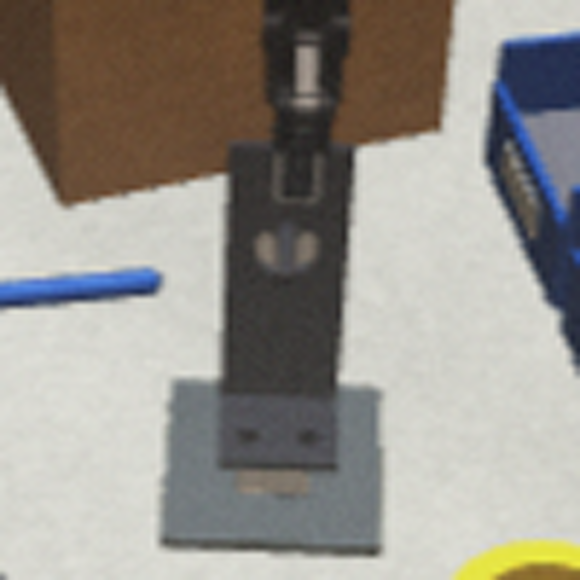

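The crop shows the peg end inside the hole, centred at crop (287,248), with no contact force. I lower until it bears.

```bash

python3 -m pendant '[[[0,0,0,0,0,-0.004,-1],[0,0,0,0,0,-0.002,-1],[0,0,0,0,0,-0.002,-1],[0,0,0,0,0,-0.001,-1],[0,0,0,0,0,0,-1]]]' 20
```

```text
t: 8.52
ee_pos: [0.6204, 0.1767, 0.2468]
eef_rot: [0.336, 3.123, 0.0]
ft_force: [-1.6, -1.1, 3.1]
finger_gap: 0.0039
grip_force: 60.1
```

```bash

python3 -m pendant '[[[0,0,0,0,0,0,-0.8],[0,0,0,0,0,0,-0.7],[0,0,0,0,0,0,-0.6],[0,0,0,0,0,0,-0.5],[0,0,0,0,0,0,-0.5]]]'
python3 -m pendant '[[[0,0,0,0,0,0.01,-0.5],[0,0,0,0,0,0.02,-0.5],[0,0,0,0,0,0.03,-0.5],[0,0,0,0,0,0.03,-0.5],[0,0,0,0,0,0.02,-0.5]]]'
python3 - <<'E'
from h import *
im,d=snap('side','s5'); T,td=snap('top','t5')
A=cv2.resize(im[130:330,250:400],(450,600),interpolation=cv2.INTER_CUBIC);B=cv2.resize(T[120:250,190:430],(738,400))
cv2.imwrite('pics/s5c.png',A[:,:,::-1])
F=d;v,u=np.mgrid[140:210,300:335];u=u.ravel();v=v.ravel();X=P('side',d,u,v)
D=X[:,:2]-[.628,.224];sx=D@[.213,.977];sy=D@[-.977,.213]
k=(X[:,2]>.11)&(X[:,2]<.25)&(sx>-.1)&(sx<-.022)&(abs(sy)<.04)
Y=X[k];m=Y.mean(0);n=np.linalg.svd(Y-m)[2][2];print(k.sum(),n.round(3),'stand x/y mean',sx[k].mean(),sx[k].min(),sx[k].max(),sy[k].min(),sy[k].max(),Y[:,2].min(),Y[:,2].max())
E
```

```text
t: 9.15
ee_pos: [0.6203, 0.1771, 0.2458]
eef_rot: [0.335, 3.124, 0.0]
ft_force: [0.5, 0.3, -0.3]
finger_gap: 0.0209
grip_force: 0.0
t: 9.78
ee_pos: [0.6208, 0.1769, 0.3584]
eef_rot: [0.336, 3.121, 0.002]
ft_force: [0.9, 0.1, -0.1]
finger_gap: 0.0215
grip_force: 0.0
716 [-0.219 -0.968 -0.121] stand x/y mean -0.04663143031600101 -0.09258621296772418 -0.023439276487418576 -0.028689890303655752 0.032669737324512206 0.11039062283262072 0.24998370805114944
```

View pics/s5c.png

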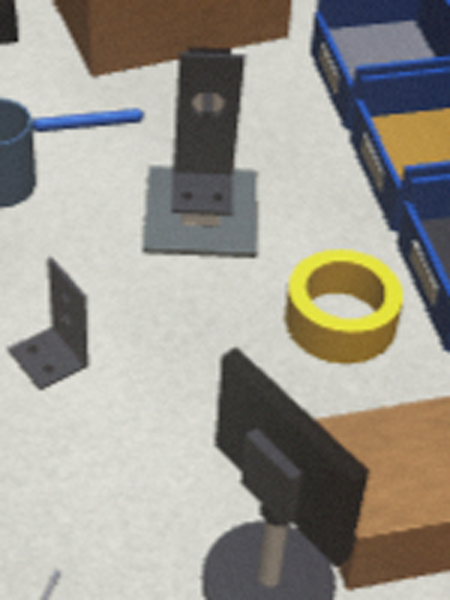

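The bracket hangs on the peg at crop (208,103) with about 0.12 rad tilt, clear of the bench. The lamp's mounting block is on the side facing the camera (crop (272,465)), so the white face points along about (0.88,0.47). Next I measure the lamp's top edge.

```bash
python3 - <<'E'
from h import *
for n,f,(u0,u1,v0,v1) in(('top','top1',(340,420,145,205)),('side','side1',(315,380,240,330))):
    F=np.load('/tmp/%s.npz'%f);v,u=np.mgrid[v0:v1,u0:u1];u=u.ravel();v=v.ravel();X=P(n,F['d'],u,v);C=F['im'][v,u]
    for lo in(.19,.225):
        k=(X[:,2]>lo)&(X[:,2]<.25)&(C.max(1)<90);r=cv2.minAreaRect(X[k][:,:2].astype(np.float32));print(n,lo,k.sum(),np.round(r[0],4),np.round(r[1],4),round(r[2],1),X[k][:,2].max())
    k=(X[:,2]>.005)&(X[:,2]<.03)&(C.max(1)<80)&(abs(X[:,0]-.59)<.08);print('base',cv2.minEnclosingCircle(X[k][:,:2].astype(np.float32)))
E
python3 -m pendant '[[[0,0,-5,0,-0.04,0,-0.2],[0,0,-5,0,-0.04,0,-0.2],[0,0,-5,0,-0.04,0,-0.2],[0,0,-5,0,-0.04,0,-0.2],[0,0,-5,0,-0.04,0,0]]]' 40
python3 -m pendant '[[[0,0,-5,-0.006,-0.03,0,0],[0,0,-5,-0.006,-0.03,0,0],[0,0,-5,-0.006,-0.03,0,0],[0,0,-5,-0.006,-0.03,0,0],[0,0,-5,-0.006,-0.03,0,0]]]'
```

```text
top 0.19 578 [ 0.5865 -0.2198] [0.0276 0.1377] 26.5 0.24350069633048035
top 0.225 406 [ 0.5919 -0.2172] [0.0169 0.1377] 27.2 0.24350069633048035
base ((0.6058199405670166, -0.19696275889873505), 0.07755988836288452)
side 0.19 1119 [ 0.5857 -0.2219] [0.0271 0.137 ] 27.8 0.23937212724206727
side 0.225 511 [ 0.5904 -0.2194] [0.0165 0.137 ] 27.4 0.23937212724206727
base ((0.5956708192825317, -0.2215220034122467), 0.05794321373105049)
t: 10.5
ee_pos: [0.6193, -0.0272, 0.3555]
eef_rot: [-1.016, -2.972, 0.001]
ft_force: [0.1, 0.4, 0.7]
finger_gap: 0.0427
grip_force: 0.0
t: 11.12
ee_pos: [0.5899, -0.1747, 0.3559]
eef_rot: [1.631, 2.685, 0.0]
ft_force: [0.8, -0.2, 0.3]
finger_gap: 0.0428
grip_force: 0.0
```

```bash

python3 -m pendant '[[[0,0,0,0.001,-0.022,0,0],[0,0,0,0,-0.021,-0.02,0],[0,0,0,0,0,-0.03,0],[0,0,0,0,0,-0.02,0],[0,0,0,0,0,0,0]]]' 40
python3 -m pendant '[[[0,0,0,0,0,-0.02,0],[0,0,0,0,0,-0.02,0],[0,0,0,0,0,-0.02,0],[0,0,0,0,0,0,0],[0,0,0,0,0,0,0]]]'
```

```text
t: 11.75
ee_pos: [0.5907, -0.2155, 0.2843]
eef_rot: [-1.623, -2.686, 0.001]
ft_force: [-0.0, 0.4, 0.0]
finger_gap: 0.0425
grip_force: 0.0
t: 12.38
ee_pos: [0.5915, -0.2163, 0.2261]
eef_rot: [1.624, 2.688, -0.0]
ft_force: [-0.0, 0.0, -0.4]
finger_gap: 0.0431
grip_force: 0.0
```

Free of contact; now I pinch and turn +58.5° gently.

```bash

python3 -m pendant '[[[0,0,0,0,0,0,-1],[0,0,0,0,0,0,-1],[0,0,0,0,0,0,-1],[0,0,0,0,0,0,-1],[0,0,3,0,0,0,-1]]]' 40
python3 -m pendant '[[[0,0,5,0,0,0,-1],[0,0,6,0,0,0,-1],[0,0,6,0,0,0,-1],[0,0,6,0,0,0,-1],[0,0,6,0,0,0,-1]]]'
python3 -m pendant '[[[0,0,6,0,0,0,-1],[0,0,6,0,0,0,-1],[0,0,6,0,0,0,-1],[0,0,5,0,0,0,-1],[0,0,3.5,0,0,0,-1]]]'
python3 -m pendant '[[[0,0,0,0,0,0,-1],[0,0,0,0,0,0,-1],[0,0,0,0,0,0,-0.6],[0,0,0,0,0,0,-0.2],[0,0,0,0,0,0,0]]]'
python3 -m pendant '[[[0,0,0,0,0,0,0],[0,0,0,0,0,0.02,0],[0,0,0,0,0,0.04,0],[0,0,0,0,0,0.05,0],[0,0,0,0,0,0.02,0]]]'
```

```text
t: 13.0
ee_pos: [0.5912, -0.2165, 0.2267]
eef_rot: [1.552, 2.731, 0.0]
ft_force: [-2.7, -0.4, 4.7]
finger_gap: 0.0158
grip_force: 41.1
t: 13.62
ee_pos: [0.5911, -0.2165, 0.2267]
eef_rot: [0.816, 3.033, 0.0]
ft_force: [-2.6, -0.6, 5.7]
finger_gap: 0.0155
grip_force: 41.0
t: 14.25
ee_pos: [0.5911, -0.2166, 0.2267]
eef_rot: [0.102, 3.139, -0.0]
ft_force: [-2.2, 0.0, 5.2]
finger_gap: 0.0154
grip_force: 41.0
t: 14.88
ee_pos: [0.5914, -0.2156, 0.2255]
eef_rot: [-0.103, -3.14, -0.001]
ft_force: [1.1, -0.1, -0.2]
finger_gap: 0.0427
grip_force: 0.0
t: 15.5
ee_pos: [0.5921, -0.2167, 0.3593]
eef_rot: [0.103, 3.135, -0.002]
ft_force: [0.4, -0.1, -0.3]
finger_gap: 0.0428
grip_force: 0.0
```

```bash

python3 -m pendant '[[[0,0,0,-0.03,0,0.01,0],[0,0,0,-0.04,0,0,0],[0,0,0,-0.04,0,0,0],[0,0,0,-0.03,0,0,0],[0,0,0,0,0,0,0]]]'
python3 - <<'E'
from h import *
im,d=snap('side','s6'); T,td=snap('top','t6')
B=np.vstack([im[110:340,180:420],T[110:340,150:390]]);cv2.imwrite('pics/s6c.png',cv2.resize(B,None,fx=1.3,fy=1.3)[:,:,::-1])
for n,D_,I in(('top',td,T),('side',d,im)):
    v,u=np.mgrid[0:420,0:560];u=u.ravel();v=v.ravel();X=P(n,D_,u,v);C=I[v,u]
    k=(X[:,2]>.225)&(X[:,2]<.245)&(np.hypot(X[:,0]-.591,X[:,1]+.217)<.09)
    r=cv2.minAreaRect(X[k][:,:2].astype(np.float32));print(n,k.sum(),np.round(r[0],4),np.round(r[1],4),r[2])
    D=X[:,:2]-[.628,.224];sx=D@[.213,.977];sy=D@[-.977,.213]
    k=(X[:,2]>.115)&(X[:,2]<.19)&(sx>-.07)&(sx<-.024)&(abs(sy)<.04)
    print('leg',k.sum(),sx[k].mean() if k.any() else 0,sy[k].min() if k.any() else 0,sy[k].max() if k.any() else 0)
E
```

```text
t: 16.12
ee_pos: [0.4494, -0.2166, 0.3663]
eef_rot: [0.106, 3.138, 0.002]
ft_force: [0.6, -0.2, 0.4]
finger_gap: 0.0427
grip_force: 0.0
top 452 [ 0.592  -0.2177] [0.018  0.1393] 85.91414642333984
leg 47 -0.043814138134979044 -0.02135793924510015 0.030732394286754238
side 569 [ 0.5905 -0.2177] [0.0184 0.1398] 86.50245666503906
leg 369 -0.04248802462824184 -0.027444637267072563 0.0327641857068945
```

View pics/s6c.png

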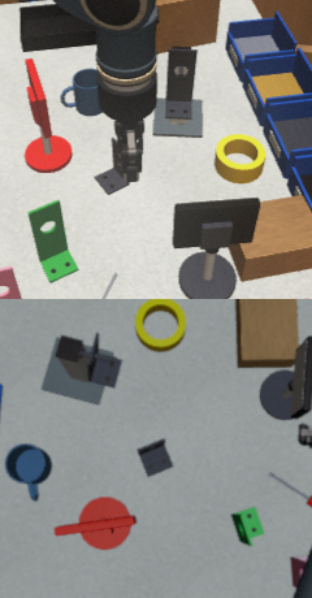

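The picture shows the bracket still hanging on the peg (181,70) and the lamp's back towards the camera (215,225), so its face points at the bracket. The measured lamp yaw is 86.2° against 86° needed, and the arm is clear of everything.

```bash
python3 -c "
from rig import *;print(hand_in())"
```

```text
the job is handed in; nothing more can be done
None
```

The tall bracket hangs still on the peg by its round hole, released and clear of the bench, the lamp's face points at it (86.2° measured, 86° needed), and the job was handed in at about 16 s of the 58 s allowed; the hand-in returned no verdict.

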